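# Serve a walnut and apricot mix from the lever dispensers

## Robot

A 6-joint arm with a two-finger parallel gripper is mounted at the origin on the work surface. World frame = base frame: x ahead of the robot, y to its left, z up, the work surface at z = 0. Lengths are in mm, angles in rad, forces in N, time in s.
With the tool pointing down it reaches from about 300 to 875 mm from the base axis. Payload 6.4 kg.
Tool frame: the origin (TCP) lies at the very end of the fingers, on their centre line; the grasp point (between the pads) lies 19 mm behind it; z points along the fingers, y is the direction in which the jaws open and shut (so a half turn about z gives the same grasp; the last joint's range is limited). The gripper opens to 88 mm and grips with 3 to 60 N. Pads are 18 mm wide; open, the fingers measure 123 mm over their backs; the gripper's body (75 mm by 187 mm) begins 45 mm behind the grasp point.
Start: joints at [0.91, 0.181, 1.607, -0, 1.354, -0.206], TCP at [252.579, 516.571, 238.714] pointing down, gripper open.
Joint ranges: [-2.99, 2.99], [-0.89, 2.07], [0.3, 2.58], [-1.14, 4.28], [0, 2.63], [-3.12, 3.12]. Speed limits (rad/s): [2.57, 2.57, 3.01, 3.14, 3.14, 3.14].

## Interface

Orientations are given as [roll, pitch, yaw] about the fixed x, y, z axes, in that order (R = Rz(yaw) Ry(pitch) Rx(roll)).
In Python, from plant import robot, get_image, camera_info, sign_off gives the robot as it stands. The module is installed in compiled form; this text tells all that it offers.
- The arm moves only by the tool step_arm, never from a script. Its argument "motion" is a list that holds one entry, the list of rows, each a list of 7 numbers: the finger opening in m, from 0 to 0.0881, then the shift along the tool's x, y, z in m, then the turn, a rotation vector about the tool's x, y, z in degrees. In form: [[[claw, tx, ty, tz, ax, ay, az], ...]]. A call has 1 to 8 rows; each row is the pose to reach, as a shift and turn from the pose measured when the call began, along the tool's axes at that moment; what a row does not reach only later rows make up. A row lasts 1/10 s, in which the tool goes at most 50 mm and 8.59 degrees, less where a joint would pass 70% of its speed; a pose out of reach is approached as far as the arm can. A call with a gripper value outside its range is refused whole. The fingers move at their own pace and stop on an object; the grip force is fixed at half the most. Time passes only in rows, so rows that repeat a pose let the fingers close. It gives the time, the measured TCP pose, the force and the opening at its end, in the units of the state.
- robot.get_obs(): the state, without advancing time (a new reading comes with each control period).
- get_image(name): name is "side" or "top"; returns the picture (400x640x3 uint8, blue, green, red); there is no depth.
- camera_info(name): a dict with "fx", "fy", "cx", "cy" (pixels), "R" (3x3) and "t" (3): a world point X has camera coordinates R X + t. Camera axes: x right, y down, z forward; pixel columns grow to the right and rows downward; lengths in mm; the calibration is good to about 2 mm. A picture is of the moment at which its call begins. camera_info takes no time and is no camera call.
- sign_off(): hands the job in, once; it reports no verdict.
The state is a dict: "time": time; "qpos": joint angles; "joint_velocities": joint speeds; "joint_torque": joint torques, N m; "tcp_pos": TCP position; "ee_rot": TCP orientation; "contact_force": force on the tool from outside, world axes, zero at the start; "moment": the same for the moment, N m; "width": opening from 0.0 (shut) to 1.0 (fully open).
Only numpy, scipy, OpenCV 4.12 (cv2) and the standard library are available. Lean on these libraries where they do the work, as an engineer would, in place of code of your own. Each camera call takes 0.05 s, during which the arm holds its last target.

## Task

A customer at the dried-fruit stall wants walnuts with dried apricots on top: with the fingertips, press down the green paddle of the walnut dispenser so that its gate lifts and both walnuts roll into the tray, let the paddle come back up, and only then do the same with the apricot dispenser. Press firmly but do not force the paddles, and finish with every gate shut. Leave the prune dispenser alone, do not touch the fruit itself, and do not move anything else on the counter.

Things in the scene. Friction and masses are not known exactly. Their poses are not given: they have to be found in the camera images.
- tray (a point): Point on the inner floor of the shared catch tray (orange wood), at the middle of its robot-side inner edge: the inside runs from 0 to 131 mm along x and 228 mm to either side along y; rim 48 mm above. The tray is fixed to the same stand as the three dispensers and lies in front of all their mouths, on the side away from the robot. Its x axis points the way the fruit rolls, z up.
- walnut_paddle (a point): Green press paddle of the dispenser holding the brown walnuts with a darker seam: plate 45 mm (its x) by 40 mm (y), 8 mm thick, on the robot-side end of a steel rocking lever. Origin: centre of its top face, 170 mm above the table when up; z up, x along the lever to the gate. Pivot 85 mm along x; gate 185 mm along x. Paddles stand about 150 mm apart; the dispensers look alike and their order varies.
- walnut_lever (a joint): Lever of the walnut dispenser, rad: 0 = gate shut, paddle up and level; 0.42 = paddle fully down (its origin 35 mm lower, 4 mm nearer the robot), gate fully up. Paddle force about 3 N to start, 6 N at full travel, then a hard stop; springs back shut when let go. Fruit passes from about 0.3 and rolls out by itself in about a second.
- apricot_paddle (a point): Green press paddle of the dispenser holding the bright orange dried apricots: plate 45 mm (its x) by 40 mm (y), 8 mm thick, on the robot-side end of a steel rocking lever. Origin: centre of its top face, 170 mm above the table when up; z up, x along the lever to the gate. Pivot 85 mm along x; gate 185 mm along x. Paddles stand about 150 mm apart; the dispensers look alike and their order varies.
- apricot_lever (a joint): Lever of the apricot dispenser, rad: 0 = gate shut, paddle up and level; 0.42 = paddle fully down (its origin 35 mm lower, 4 mm nearer the robot), gate fully up. Paddle force about 3 N to start, 6 N at full travel, then a hard stop; springs back shut when let go. Fruit passes from about 0.3 and rolls out by itself in about a second.
- prune_paddle (a point): Green press paddle of the dispenser holding the black prunes: plate 45 mm (its x) by 40 mm (y), 8 mm thick, on the robot-side end of a steel rocking lever. Origin: centre of its top face, 170 mm above the table when up; z up, x along the lever to the gate. Pivot 85 mm along x; gate 185 mm along x. Paddles stand about 150 mm apart; the dispensers look alike and their order varies.
- prune_lever (a joint): Lever of the prune dispenser, rad: 0 = gate shut, paddle up and level; 0.42 = paddle fully down (its origin 35 mm lower, 4 mm nearer the robot), gate fully up. Paddle force about 3 N to start, 6 N at full travel, then a hard stop; springs back shut when let go. Fruit passes from about 0.3 and rolls out by itself in about a second.
- walnut_1: One of the two brown walnuts with a darker seam, a ball 34 mm across, origin at its centre. At the start it lies against the gate in the open-topped sloping chute of its dispenser, about 110 mm above the table.
- walnut_2: One of the two brown walnuts with a darker seam, a ball 34 mm across, origin at its centre. At the start it lies behind the first one in the open-topped sloping chute of its dispenser, about 110 mm above the table.
- apricot_1: One of the two bright orange dried apricots, a ball 34 mm across, origin at its centre. At the start it lies against the gate in the open-topped sloping chute of its dispenser, about 110 mm above the table.
- apricot_2: One of the two bright orange dried apricots, a ball 34 mm across, origin at its centre. At the start it lies behind the first one in the open-topped sloping chute of its dispenser, about 110 mm above the table.
- prune_1: One of the two black prunes, a ball 34 mm across, origin at its centre. At the start it lies against the gate in the open-topped sloping chute of its dispenser, about 110 mm above the table.
- prune_2: One of the two black prunes, a ball 34 mm across, origin at its centre. At the start it lies behind the first one in the open-topped sloping chute of its dispenser, about 110 mm above the table.
- weight_big: Bystander: brass shop weight with a knob, 40 mm wide, 50 mm tall, standing on the stand's board between two dispensers. Origin at the centre of its underside.
- weight_small: Bystander: brass shop weight with a knob, 32 mm wide, 42 mm tall, standing on the stand's board between two dispensers. Origin at the centre of its underside.
- honey_jar: Bystander: amber jar with yellow cap, 68 mm wide, 100 mm tall. Origin at the centre of its underside.
- tea_tin: Bystander: red tin, 72 mm wide, 110 mm tall. Origin at the centre of its underside.
- tea_cup: Bystander: blue ceramic tea bowl, 80 mm wide, 60 mm tall. Origin at the centre of its underside.
- scoop: Bystander: steel scoop with dark wooden handle, lying along its x axis from -120 (handle end) to +90 mm, 70 mm wide, 35 mm tall. Origin at the centre of its underside level with the scoop's middle.
- spice_bottle: Bystander: green bottle with red cap, 44 mm wide, 100 mm tall. Origin at the centre of its underside.

How it is judged (in metres and radians):
On the way, in this order (a step that is already met when the one before it is completed fails the run):
1. the walnut paddle is pressed down by the fingers (value of joint walnut_lever above 0.2 rad and contact force between walnut_lever_c0 and the fingers above 0.5 N), for 0.1 s.
2. both walnuts lie in the tray and the walnut gate is shut again (x of walnut_1 in the frame of tray between 0 and 0.131 m and y of walnut_1 in the frame of tray between -0.229 and 0.229 m and z of each of walnut_1, walnut_2 in the frame of tray below 0.036 m and x of walnut_2 in the frame of tray between 0 and 0.131 m and y of walnut_2 in the frame of tray between -0.229 and 0.229 m and value of joint walnut_lever below 0.05 rad), for 0.1 s.
3. the apricot paddle is pressed down by the fingers (value of joint apricot_lever above 0.2 rad and contact force between apricot_lever_c0 and the fingers above 0.5 N), for 0.1 s.
4. both apricots lie in the tray too and the apricot gate is shut again (x of apricot_1 in the frame of tray between 0 and 0.131 m and y of apricot_1 in the frame of tray between -0.229 and 0.229 m and z of each of apricot_1, apricot_2 in the frame of tray below 0.036 m and x of apricot_2 in the frame of tray between 0 and 0.131 m and y of apricot_2 in the frame of tray between -0.229 and 0.229 m and value of joint apricot_lever below 0.05 rad), for 0.1 s.
At the end, for the whole second after the job is handed in: Both walnuts and both apricots lie inside the catch tray, all three levers are back within 0.05 rad of shut, both prunes are still within 30 mm of where they lay in their chute, and every bystander is within 30 mm of its start (all of step 2 and all of step 4 and value of joint prune_lever below 0.05 rad and distance of each of prune_1, prune_2, weight_big, weight_small, honey_jar, tea_tin, tea_cup, scoop, spice_bottle from where it was at the start of the episode below 0.03 m); the robot touches nothing.
It fails at once if the prune lever is pressed or the prunes are disturbed (value of joint prune_lever above 0.1 rad or distance of any of prune_1, prune_2 from where it was at the start of the episode above 0.03 m).
It fails at once if the apricot gate is opened before both walnuts are in the tray (value of joint apricot_lever above 0.15 rad and not (x of walnut_1 in the frame of tray between 0 and 0.131 m and y of walnut_1 in the frame of tray between -0.229 and 0.229 m and z of each of walnut_1, walnut_2 in the frame of tray below 0.036 m and x of walnut_2 in the frame of tray between 0 and 0.131 m and y of walnut_2 in the frame of tray between -0.229 and 0.229 m)).
It fails at once if a fruit is touched, pinched or carried by the robot (contact force between any of walnut_1, walnut_2, apricot_1, apricot_2, prune_1, prune_2 and the fingers above 0.5 N or contact force between any of walnut_1, walnut_2, apricot_1, apricot_2, prune_1, prune_2 and the arm above 0.5 N).
It fails at once if a bystander is moved, lifted or knocked over (distance of any of weight_big, weight_small, honey_jar, tea_tin, tea_cup, scoop, spice_bottle from where it was at the start of the episode above 0.03 m or angle between any of weight_big, weight_small, honey_jar, tea_tin, tea_cup, scoop, spice_bottle's own z axis and vertical above 0.5 rad).
It fails at once if a paddle is pressed with more than 40 N (contact force between any of walnut_lever_c0, apricot_lever_c0, prune_lever_c0 and anything else above 40 N).
It also fails if it takes over 40 s, if anything falls off the work surface, if the arm or the gripper's body presses on something with over 40 N, if the wrist force passes 120 N, or if a joint passes its speed limit or range.

## Working session

There is one attempt and no reset: what is moved stays moved. The work goes in short steps, Python scripts to look and compute and a tool call to move; the robot and the scene stay as the last step left them, time stands still between calls to the robot, and variables do not carry over. Pictures are saved under pics/ and viewed, and the job is handed in when it is done.

Besides the shell and the picture viewer there is one more tool, called after ">>>" in YAML: its name, and indented under it one key for each argument. step_arm: Moves the arm, as the interface text tells. Its arguments: {"type":"object","properties":{"motion":{"type":"array","items":{"type":"array","items":{"type":"array","items":{"type":"number"}}}}},"required":["motion"]}

```bash
mkdir -p pics; python3 - <<'E'
from plant import robot,get_image,camera_info
import cv2
for n in("side","top"):
    cv2.imwrite(f"pics/{n}0.png",get_image(n)); c=camera_info(n); print(n,c)
print(robot.get_obs())
E
```

```text
side {'fx': 462.12551604264445, 'fy': 462.12551604264445, 'cx': 322.94891476617323, 'cy': 196.03471209177198, 'R': array([[ 0.88728658, -0.460674  ,  0.02240537],
       [-0.29097239, -0.59679956, -0.7477736 ],
       [ 0.35785137,  0.65697013, -0.66357565]]), 't': array([-435.27884157,  222.03176074, 1369.4153986 ])}
top {'fx': 492.5355429934624, 'fy': 492.5355429934624, 'cx': 315.737747468315, 'cy': 204.29568448019805, 'R': array([[ 0.01567609, -0.9998764 , -0.00119933],
       [-0.9989457 , -0.01560972, -0.04317211],
       [ 0.04314806,  0.00187484, -0.99906693]]), 't': array([  -2.50954125,  488.92818388, 1478.45706463])}
{'time': 0.1, 'qpos': array([ 9.09694183e-01,  1.81479533e-01,  1.60785232e+00, -9.64521823e-06,
        1.35379763e+00, -2.06334161e-01]), 'joint_velocities': array([-9.95456817e-04, -1.81892788e-03, -1.19154952e-03,  5.90066192e-04,
       -6.74107937e-05, -8.82832533e-04]), 'joint_torque': array([-1.48396903e-04, -4.34823632e+01, -3.42692757e+01,  7.04714446e-02,
        3.40583478e-02, -3.44187799e-05]), 'tcp_pos': array([252.28831809, 516.18713335, 237.91995333]), 'ee_rot': array([-3.14008649e+00, -3.05639547e-04,  2.68682652e+00]), 'contact_force': array([ 0.07044642,  1.01774117, -0.91758176]), 'moment': array([0.01947326, 0.05957002, 0.00478921]), 'width': 0.9979392727800944}
```

View pics/side0.png

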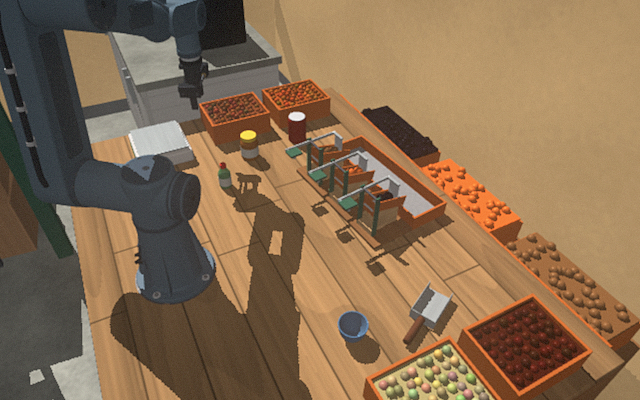

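View pics/top0.png

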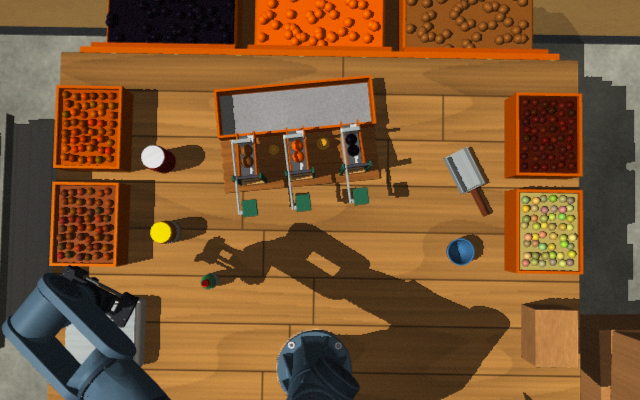

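The top view shows three paddles near (249,208), (303,201) and (360,196), with walnuts, apricots and prunes apparently running left to right. I'll zoom in to confirm the order and triangulate the green paddles.

```bash
cat > h.py <<'E'
import cv2,numpy as np
from plant import camera_info
def P(n):
    c=camera_info(n);K=np.array([[c['fx'],0,c['cx']],[0,c['fy'],c['cy']],[0,0,1]]);return K@np.c_[c['R'],c['t']]
def tri(s,t):
    X=cv2.triangulatePoints(P('side'),P('top'),np.float64(s).reshape(2,1),np.float64(t).reshape(2,1));return (X[:3]/X[3]).ravel()
def proj(n,X):
    p=P(n)@np.r_[X,1];return p[:2]/p[2]
def onz(n,uv,z):
    c=camera_info(n);d=c['R'].T@np.array([(uv[0]-c['cx'])/c['fx'],(uv[1]-c['cy'])/c['fy'],1]);o=-c['R'].T@c['t'];return o+d*(z-o[2])/d[2]
def green(img,box):
    x0,y0,x1,y1=box
    h=cv2.cvtColor(img,cv2.COLOR_BGR2HSV);m=cv2.inRange(h,(65,100,40),(95,255,255))
    k=np.zeros_like(m);k[y0:y1,x0:x1]=m[y0:y1,x0:x1]
    n,l,s,c=cv2.connectedComponentsWithStats(k)
    return [(s[i],c[i]) for i in range(1,n) if s[i][4]>25],l
E
python3 - <<'E'
from h import *
t=cv2.imread("pics/top0.png");s=cv2.imread("pics/side0.png")
cv2.imwrite("pics/topz.png",cv2.resize(t[70:225,205:405],None,fx=4,fy=3.8,interpolation=2)[:600])
cv2.imwrite("pics/sidez.png",cv2.resize(s[120:250,275:450],None,fx=4.5,fy=4.5,interpolation=2))
for im,b in((t,(200,70,410,230)),(s,(275,120,450,270))):
    for a,c in green(im,b)[0]: print(a,c.round(1))
    print()
E
```

```text
[340 164   5  10  26] [342.  168.4]
[353 188  16  16 214] [360.2 195.5]
[296 194  15  17 217] [302.8 202.3]
[242 200  16  16 213] [249.3 207.6]
```

View pics/topz.png

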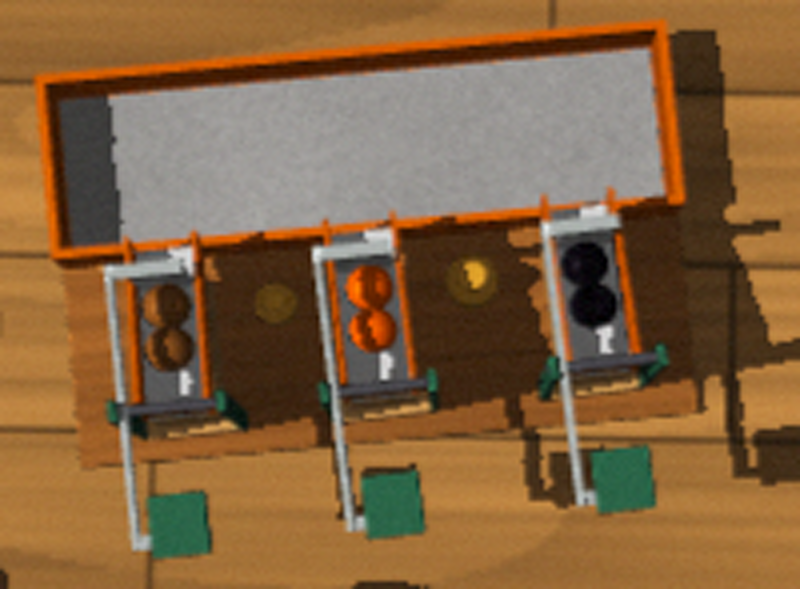

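View pics/sidez.png

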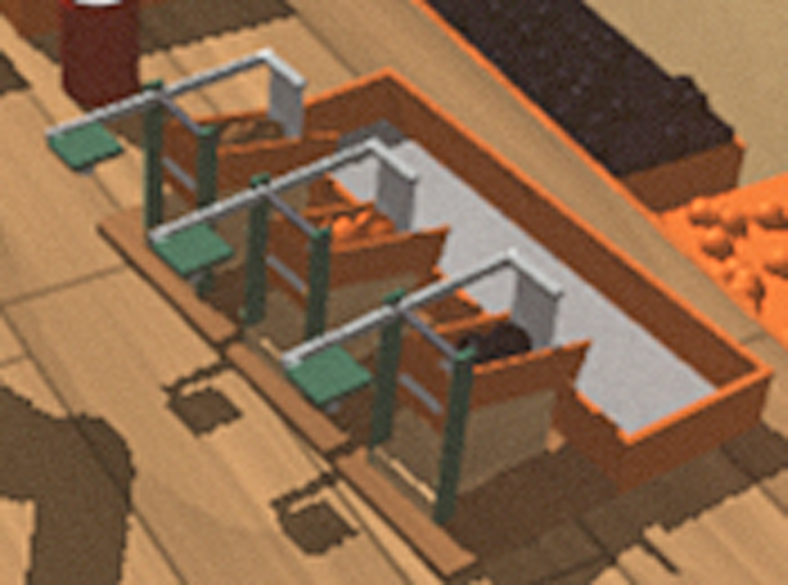

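```bash
python3 - <<'E'
from h import *
S={'wal':(293.9,152.4),'apr':(317.9,175.6),'pru':(348.3,203.3)}
T={'wal':(249.3,207.6),'apr':(302.8,202.3),'pru':(360.2,195.5)}
pts={}
for k in S:
    X=tri(S[k],T[k]);Y=onz('top',T[k],170);pts[k]=Y
    print(k,X.round(1),'top@170',Y.round(1),'reproj side',proj('side',Y).round(1),S[k])
print([np.linalg.norm(pts[a]-pts[b]).round(1) for a,b in(('wal','apr'),('apr','pru'))])
d=pts['wal']-pts['pru'];print('line dir',np.degrees(np.arctan2(d[1],d[0])))
# paddle edges
t=cv2.imread("pics/top0.png")
_,l=green(t,(200,185,410,230))
for i in range(1,l.max()+1):
    m=(l==i).astype(np.uint8)
    if m.sum()>100: print(cv2.minAreaRect(cv2.findContours(m,0,1)[0][0]))
def zt(uv): u=np.array(uv);return (205+u[0]/4,70+u[1]/3.8)
# lever direction: tray walls / lever bar zoomed pts
for a,b in(((138,545),(110,272)),((352,525),(318,255)),((585,500),(548,228))):
    A=onz('top',zt(a),170);B=onz('top',zt(b),170);d=B-A;print(A.round(),B.round(),np.degrees(np.arctan2(d[1],d[0])).round(1))
a=onz('top',zt((55,257)),50);b=onz('top',zt((680,203)),50);d=a-b;print('tray',a.round(),b.round(),np.degrees(np.arctan2(d[1],d[0]))-90)
def zs(u): return (275+u[0]/4.5,120+u[1]/4.5)
E
```

```text
wal [471.3 184.7 162.1] top@170 [470.3 184.  170. ] reproj side [293.4 150.7] (293.9, 152.4)
apr [488.   39.7 161.8] top@170 [486.9  39.9 170. ] reproj side [317.3 173.7] (317.9, 175.6)
pru [ 509.2 -116.1  162.6] top@170 [ 507.7 -114.9  170. ] reproj side [347.3 201.4] (348.3, 203.3)
[np.float64(145.1), np.float64(156.1)]
line dir 97.12939066062545
((360.13848876953125, 195.60769653320312), (15.380306243896484, 14.015924453735352), 82.87498474121094)
((302.69512939453125, 202.25608825683594), (15.460415840148926, 13.914374351501465), 83.6598129272461)
((249.50347900390625, 207.5413818359375), (15.280369758605957, 14.200778007507324), 85.2363510131836)
[454. 210. 170.] [649. 233. 170.] 6.8
[471.  66. 170.] [663.  93. 170.] 7.8
[491. -91. 170.] [685. -63. 170.] 8.1
tray [680. 295.  50.] [ 730. -167.   50.] 6.120641452921859
```

Heights come out at 162–170 mm, spacing at about 150 mm, and lever yaw at about +7°. Walnut is the left dispenser, apricot the middle, prune the right. Next I'll work out the tool-frame shifts.

```bash
cat >> h.py <<'E'
from scipy.spatial.transform import Rotation as Ro
def plan(target,yawdeg=187):
    from plant import robot
    o=robot.get_obs();R=Ro.from_euler('xyz',o['ee_rot']);
    G=Ro.from_euler('xyz',[180,0,yawdeg],degrees=True)
    print('tcp',o['tcp_pos'].round(1),'shift m',(R.inv().apply(np.array(target)-o['tcp_pos'])/1000).round(4),'rotvec',(R.inv()*G).as_rotvec(degrees=True).round(2),'F',o['contact_force'].round(2),'w',round(o['width'],2),'t',o['time'])
def padoff(p,dx,dy,z,yaw=7.):
    a=np.radians(yaw);return np.array([p[0]+dx*np.cos(a)-dy*np.sin(a),p[1]+dx*np.sin(a)+dy*np.cos(a),z])
W=(470.3,184.0);A=(486.9,39.9)
E
python3 -c "
from h import *
plan(padoff(W,-4,-2,230))"
```

```text
tcp [252.3 516.2 237.9] shift m [-0.3395 -0.2065  0.0081] rotvec [ -0.08  -0.04 -33.06] F [ 0.07  1.02 -0.92] w 1.0 t 0.1
```

>>> step_arm:
  motion:
    - [[0, -0.04, -0.025, 0.001, 0, 0, -4], [0, -0.08, -0.05, 0.002, 0, 0, -8], [0, -0.12, -0.075, 0.003, 0, 0, -12], [0, -0.17, -0.103, 0.004, 0, 0, -17], [0, -0.21, -0.129, 0.005, 0, 0, -21], [0, -0.25, -0.155, 0.006, 0, 0, -25], [0, -0.295, -0.18, 0.007, 0, 0, -29], [0, -0.3395, -0.2065, 0.008, 0, 0, -33]]

```text
time: 0.9
tcp_pos: [463.8, 184.7, 230.1]
ee_rot: [-3.141, -0.001, -3.018]
contact_force: [-0.3, 0.3, 0.2]
width: 0.299
```

```bash
python3 - <<'E'
from h import *
from plant import get_image
plan(padoff(W,-4,-2,180))
for n in('side','top'):cv2.imwrite(f'pics/{n}1.png',get_image(n))
s=cv2.imread('pics/side1.png');cv2.imwrite("pics/side1z.png",cv2.resize(s[60:220,230:430],None,fx=3.7,fy=3.7,interpolation=2))
E
```

```text
tcp [463.8 184.7 230.1] shift m [-0.0024 -0.0035  0.0501] rotvec [-0.06 -0.06  0.11] F [-0.27  0.34  0.19] w 0.3 t 0.9
```

View pics/side1z.png

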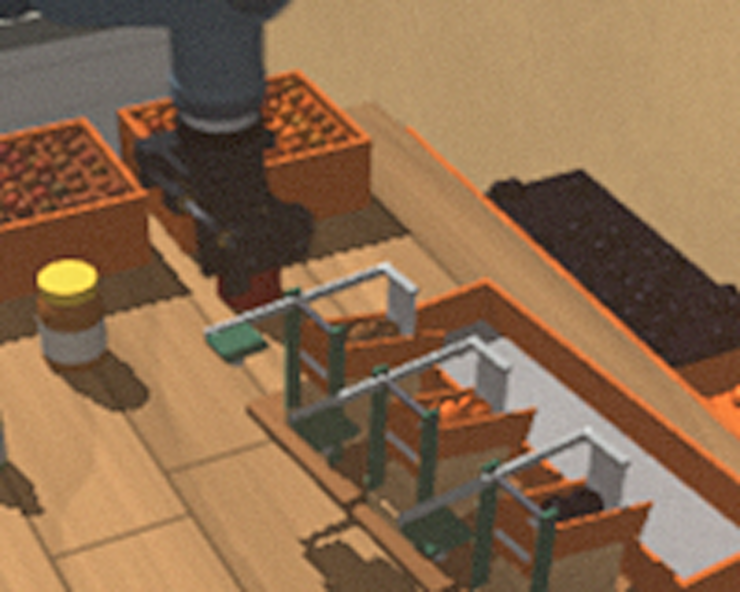

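The closed fingers hang above the walnut paddle, with the tips near zoom (232,290) and the paddle at (237,340). I'll descend to just above it.

>>> step_arm:
  motion:
    - [[0, -0.001, -0.002, 0.025, 0, 0, 0], [0, -0.0024, -0.0035, 0.046, 0, 0, 0], [0, -0.0024, -0.0035, 0.05, 0, 0, 0], [0, -0.0024, -0.0035, 0.05, 0, 0, 0]]

```text
time: 1.4
tcp_pos: [467.7, 178.9, 179.3]
ee_rot: [-3.139, -0.003, -3.025]
contact_force: [0.4, -0.1, 0.7]
width: 0.005
```

```bash
python3 - <<'E'
from h import *
from plant import get_image
plan(padoff(W,-4,-2,140))
s=get_image('side');cv2.imwrite("pics/side2z.png",cv2.resize(s[80:200,240:390],None,fx=5,fy=5,interpolation=2))
E
```

```text
tcp [467.7 178.9 179.3] shift m [0.0007 0.0029 0.0393] rotvec [-0.15 -0.17 -0.32] F [ 0.43 -0.06  0.74] w 0.0 t 1.4
```

View pics/side2z.png

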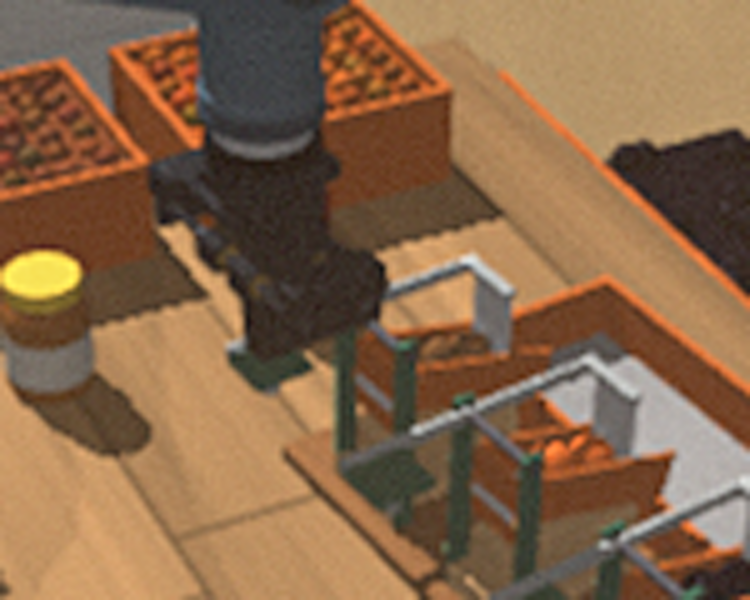

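The fingertips sit just above the paddle, centred on it. Pressing gradually.

>>> step_arm:
  motion:
    - [[0, 0, 0.001, 0.006, 0, 0, 0], [0, 0, 0.002, 0.012, 0, 0, 0], [0, 0, 0.002, 0.017, 0, 0, 0], [0, 0, 0.002, 0.022, 0, 0, 0], [0, 0, 0.002, 0.027, 0, 0, 0]]

```text
time: 1.95
tcp_pos: [468.9, 181.4, 153.6]
ee_rot: [-3.14, 0.001, -3.025]
contact_force: [1.9, 3.1, 5.2]
width: 0.002
```

>>> step_arm:
  motion:
    - [[0, 0, 0, 0.004, 0, 0, 0], [0, 0, 0, 0.008, 0, 0, 0], [0, 0, 0, 0.011, 0, 0, 0], [0, 0, 0, 0.013, 0, 0, 0]]

```text
time: 2.35
tcp_pos: [470.4, 181.5, 141.3]
ee_rot: [-3.14, 0.005, -3.025]
contact_force: [2.3, 1.0, 6.7]
width: 0.0
```

```bash
python3 - <<'E'
from h import *
from plant import get_image
plan(padoff(W,-4,-2,140))
s=get_image('side');t=get_image('top')
a=cv2.resize(s[80:200,270:420],None,fx=4,fy=4,interpolation=2);b=cv2.resize(t[70:190,210:410],None,fx=4,fy=4,interpolation=2)
cv2.imwrite("pics/s3.png",a);cv2.imwrite("pics/t3.png",b)
E
```

```text
tcp [470.4 181.5 141.3] shift m [0.0038 0.0005 0.0013] rotvec [-0.11  0.26 -0.31] F [2.29 0.95 6.65] w 0.0 t 2.35
```

View pics/s3.png

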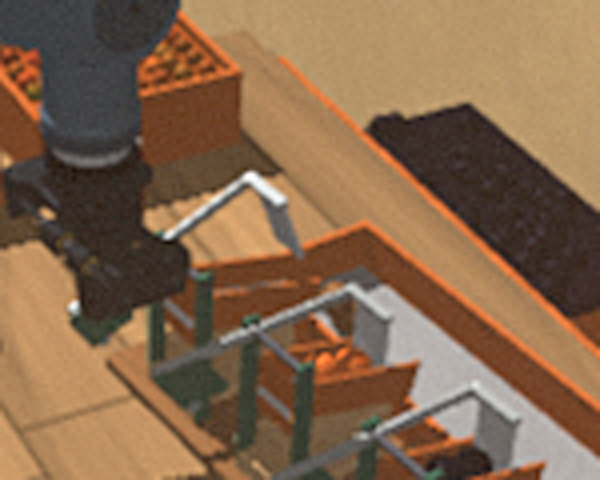

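View pics/t3.png

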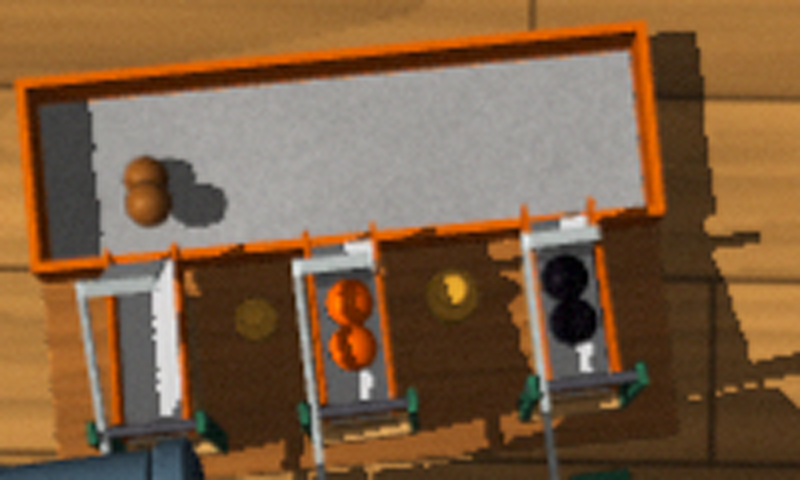

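The gate is up and both walnuts have rolled into the tray, at about (147,190) in the top crop. I'll hold briefly, then release slowly.

>>> step_arm:
  motion:
    - [[0, 0, 0, 0, 0, 0, 0], [0, 0, 0, 0, 0, 0, 0], [0, 0, 0, 0, 0, 0, 0], [0, 0, 0, 0, 0, 0, 0], [0, 0, 0, -0.006, 0, 0, 0], [0, 0, 0, -0.012, 0, 0, 0], [0, 0, 0, -0.018, 0, 0, 0], [0, 0, 0, -0.026, 0, 0, 0]]

```text
time: 3.25
tcp_pos: [469.6, 181.4, 167.3]
ee_rot: [-3.14, 0.003, -3.025]
contact_force: [-2.5, -0.4, 2.9]
width: 0.004
```

>>> step_arm:
  motion:
    - [[0, 0, 0, -0.008, 0, 0, 0], [0, 0, 0, -0.02, 0, 0, 0], [0, 0, 0, -0.05, 0, 0, 0], [0, 0, 0, -0.07, 0, 0, 0], [0, 0, 0, -0.07, 0, 0, 0]]

```text
time: 3.75
tcp_pos: [471.7, 181.8, 241.2]
ee_rot: [-3.14, 0.01, -3.025]
contact_force: [0.2, -0.3, 0.6]
width: 0.005
```

```bash
python3 - <<'E'
from h import *
from plant import get_image
plan(padoff(A,-4,-2,230))
s=get_image('side');t=get_image('top')
a=cv2.resize(s[80:200,270:420],None,fx=4,fy=4,interpolation=2);b=cv2.resize(t[70:190,210:410],None,fx=4,fy=4,interpolation=2)
cv2.imwrite("pics/s4.png",a);cv2.imwrite("pics/t4.png",b)
E
```

```text
tcp [471.7 181.8 241.2] shift m [ 0.0055 -0.1447  0.0114] rotvec [-0.12  0.58 -0.31] F [ 0.19 -0.32  0.56] w 0.01 t 3.75
```

View pics/s4.png

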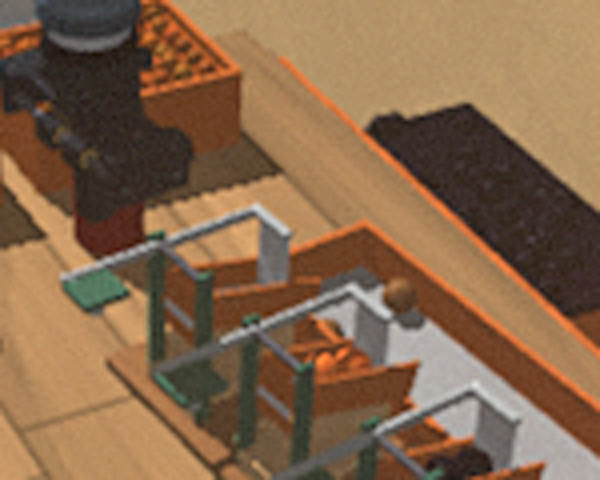

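View pics/t4.png

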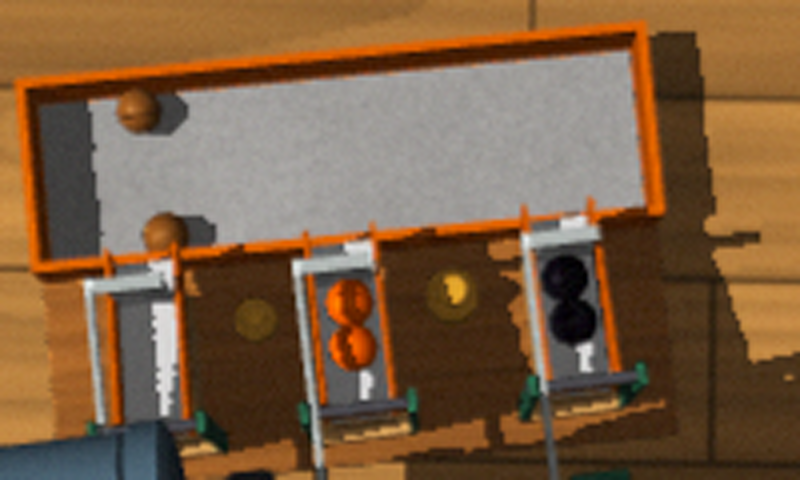

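The walnut paddle and gate are back. The walnuts lie apart in the tray at (138,110) and (163,232) in the top crop. Moving over the apricot paddle.

>>> step_arm:
  motion:
    - [[0, 0.001, -0.035, 0.002, 0, 0, 0], [0, 0.003, -0.075, 0.004, 0, 0.3, 0], [0, 0.004, -0.115, 0.006, 0, 0.6, -0.3], [0, 0.0055, -0.1447, 0.011, 0, 0.6, -0.3], [0, 0.0055, -0.1447, 0.011, 0, 0.6, -0.3], [0, 0.0055, -0.1447, 0.035, 0, 0.6, -0.3], [0, 0.0055, -0.1447, 0.055, 0, 0.6, -0.3], [0, 0.0055, -0.1447, 0.057, 0, 0.6, -0.3]]

```text
time: 4.65
tcp_pos: [478.8, 38.1, 177.5]
ee_rot: [3.141, -0.012, -3.02]
contact_force: [-0.4, 0.9, 0.3]
width: 0.004
```

```bash
python3 - <<'E'
from h import *
from plant import get_image
plan(padoff(A,-4,-2,140))
s=get_image('side');t=get_image('top')
a=cv2.resize(s[80:220,270:420],None,fx=4,fy=4,interpolation=2);b=cv2.resize(t[70:190,210:410],None,fx=4,fy=4,interpolation=2)
cv2.imwrite("pics/s5.png",a);cv2.imwrite("pics/t5.png",b)
E
```

```text
tcp [478.8  38.1 177.5] shift m [-0.0047 -0.0012  0.0375] rotvec [ 0.01 -0.71 -0.01] F [-0.4   0.89  0.26] w 0.0 t 4.65
```

View pics/s5.png

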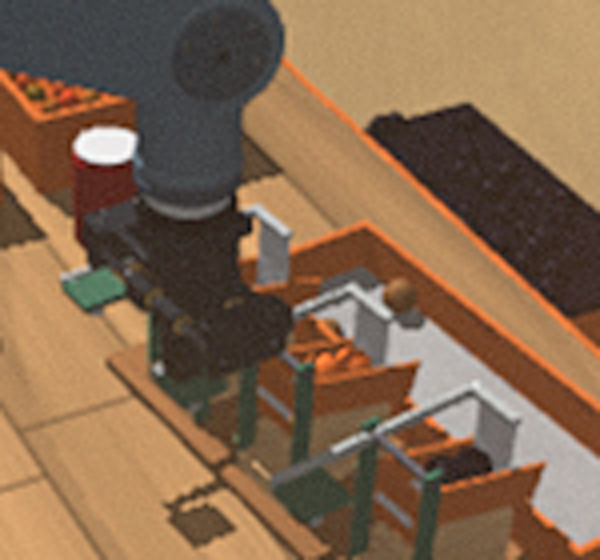

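View pics/t5.png

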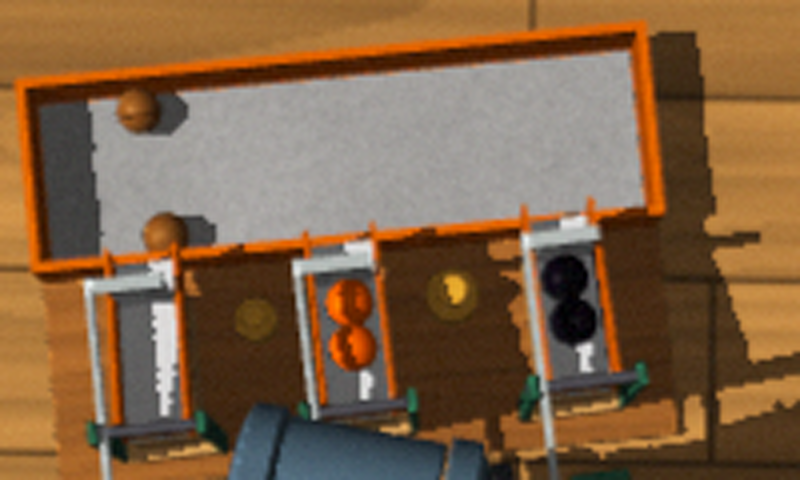

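Both walnuts are at rest, with equal shadow offsets, so both are on the floor. Pressing the apricot paddle.

>>> step_arm:
  motion:
    - [[0, -0.003, -0.001, 0.003, 0, 0, 0], [0, -0.004, -0.001, 0.008, 0, 0, 0], [0, -0.004, -0.001, 0.014, 0, 0, 0], [0, -0.004, -0.001, 0.02, 0, 0, 0], [0, -0.004, -0.001, 0.025, 0, 0, 0]]

```text
time: 5.25
tcp_pos: [485.4, 37.3, 155.4]
ee_rot: [-3.14, -0.006, -3.019]
contact_force: [2.1, 1.8, 5.7]
width: 0.008
```

```bash
python3 - <<'E'
from h import *
plan(padoff(A,-4,-2,140))
E
```

```text
tcp [485.4  37.3 155.4] shift m [0.0021 0.0004 0.0154] rotvec [-0.08 -0.34  0.01] F [2.05 1.77 5.7 ] w 0.01 t 5.25
```

>>> step_arm:
  motion:
    - [[0, 0.001, 0, 0.004, 0, 0, 0], [0, 0.001, 0, 0.008, 0, 0, 0], [0, 0.001, 0, 0.011, 0, 0, 0], [0, 0.001, 0, 0.014, 0, 0, 0], [0, 0.001, 0, 0.0145, 0, 0, 0], [0, 0.001, 0, 0.0145, 0, 0, 0], [0, 0.001, 0, 0.0145, 0, 0, 0], [0, 0.001, 0, 0.0145, 0, 0, 0]]

```text
time: 6.05
tcp_pos: [485.3, 37.0, 141.5]
ee_rot: [-3.14, -0.004, -3.019]
contact_force: [0.9, 1.0, 6.2]
width: 0.003
```

```bash
python3 - <<'E'
from h import *
from plant import get_image
plan(padoff(A,-4,-2,140))
t=get_image('top')
cv2.imwrite("pics/t6.png",cv2.resize(t[70:190,210:410],None,fx=4,fy=4,interpolation=2))
E
```

```text
tcp [485.3  37.  141.5] shift m [0.002  0.0007 0.0015] rotvec [-0.12 -0.22  0.01] F [0.86 1.04 6.2 ] w 0.0 t 6.05
```

View pics/t6.png

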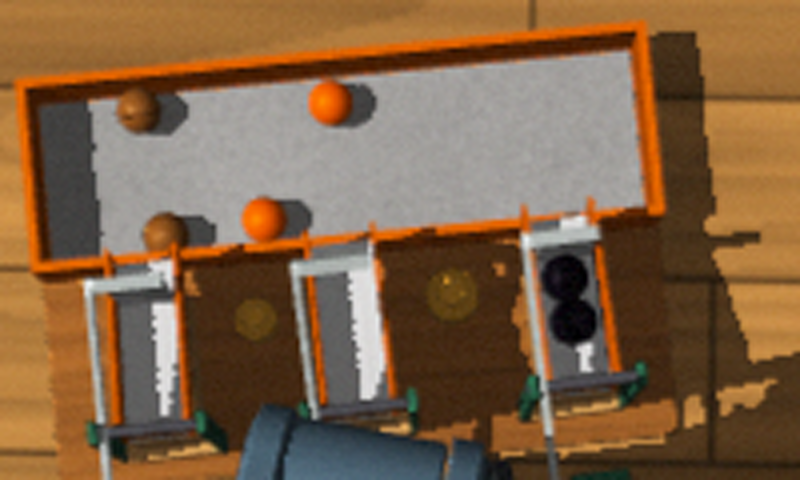

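Both apricots are in the tray, at about (330,102) and (264,218). Releasing slowly.

>>> step_arm:
  motion:
    - [[0, 0, 0, -0.006, 0, 0, 0], [0, 0, 0, -0.012, 0, 0, 0], [0, 0, 0, -0.018, 0, 0, 0], [0, 0, 0, -0.024, 0, 0, 0], [0, 0, 0, -0.03, 0, 0, 0], [0, 0, 0, -0.04, 0, 0, 0], [0, 0, 0, -0.07, 0, 0, 0], [0, 0, 0, -0.1, 0, 0, 0]]

```text
time: 6.9
tcp_pos: [485.4, 37.3, 242.3]
ee_rot: [-3.14, -0.004, -3.019]
contact_force: [0.5, 0.1, 0.8]
width: 0.004
```

>>> step_arm:
  motion:
    - [[0, 0.04, 0, -0.01, 0, 0, 0], [0, 0.08, 0, -0.02, 0, 0, 0], [0, 0.1, 0, -0.02, 0, 0, 0], [0, 0.1, 0, -0.02, 0, 0, 0], [0, 0.1, 0, -0.02, 0, 0, 0], [0, 0.1, 0, -0.02, 0, 0, 0]]

```text
time: 7.5
tcp_pos: [387.2, 25.2, 262.9]
ee_rot: [-3.14, -0.004, -3.019]
contact_force: [-0.7, 0.6, 0.1]
width: 0.008
```

```bash
python3 - <<'E'
from h import *
from plant import get_image
plan(padoff(A,-4,-2,140))
s=get_image('side');t=get_image('top')
a=cv2.resize(s[100:240,270:450],None,fx=4,fy=4,interpolation=2);b=cv2.resize(t[70:220,205:405],None,fx=4,fy=4,interpolation=2)
cv2.imwrite("pics/s7.png",a);cv2.imwrite("pics/t7.png",b);cv2.imwrite("pics/t7full.png",t)
for q in green(t,(200,185,410,230))[0]: print(q[1].round(1),q[0])
E
```

```text
tcp [387.2  25.2 262.9] shift m [-0.0972  0.0007  0.1225] rotvec [-0.09 -0.22 -0.  ] F [-0.75  0.56  0.14] w 0.01 t 7.5
[360.2 195.5] [353 188  16  16 213]
[302.8 202.3] [296 194  15  17 218]
[249.3 207.6] [242 200  15  16 212]
```

View pics/s7.png

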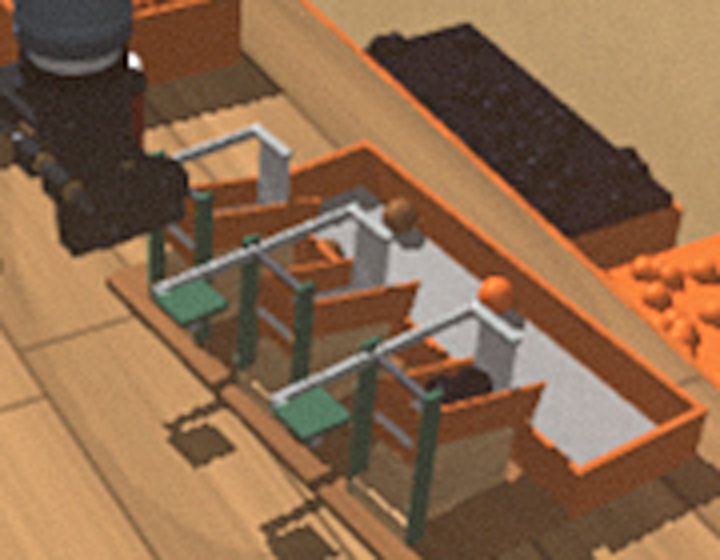

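View pics/t7full.png

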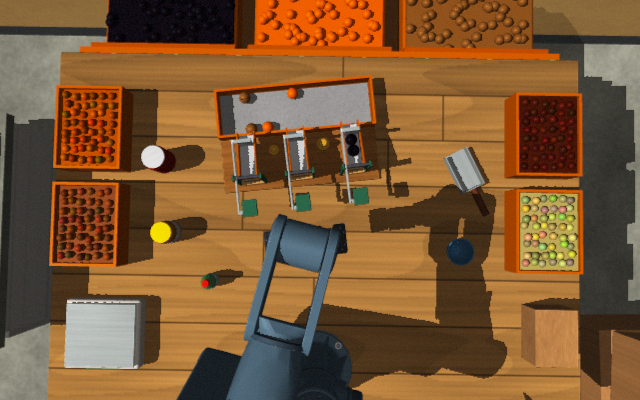

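All three paddles are back at their starting pixels, the four fruits are in the tray, and the prunes and bystanders haven't moved. Handing in.

```bash
python3 -c "
from plant import sign_off
print(sign_off())"
```

```text
the job is handed in; nothing more can be done
None
```

I pressed the walnut paddle first and let it come back up, then did the same with the apricot paddle. I used closed fingertips, with about 6–7 N at the end of each press. Both walnuts and both apricots rolled into the tray, and I handed the job in at about 7.6 s.

- **Last checks:** in the final top view all three paddle centres match their starting pixels to 0.1 px, so the gates are shut. All four fruits lie in the tray and the prunes are in their chute. The bystanders look unmoved by eye. The arm is clear, with only sensor noise in the force reading.
- **What disagreed or was hidden:** triangulated paddle heights came out at about 162 mm instead of 170 mm. I blamed my hand-picked side-view pixels and used the 170 mm value; first contact and force fitted that. One walnut and one apricot near the robot-side wall of the tray were hidden in the side view. I judged them to be on the tray floor from the top view and their shadows.

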